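# Find the rocking corner of the lens-vise plate and flatten its shim

### The arm

A 6-joint arm with a two-finger parallel gripper is mounted at the origin on the work surface. World frame = base frame: x ahead of the robot, y to its left, z up, the work surface at z = 0. Lengths are in m, angles in rad, forces in N, time in s.
With the tool pointing down it reaches from about 0.375 to 0.9 m from the base axis. Payload 3.1 kg.
Tool frame: the origin (TCP) lies between the finger pads; the fingertips stand 14 mm ahead of it and the grasp point (between the pads) lies 5 mm behind it (robot.finger_overhang is the distance from the TCP to the fingertips, in m); z points along the fingers, y is the line along which they close (so a half turn about z gives the same grasp; the last joint's range is limited). The gripper opens to 87 mm and grips with 3 to 60 N. Pads are 19 mm wide; open, the fingers measure 117 mm over their backs; the gripper's body (75 mm by 190 mm) begins 51 mm behind the grasp point.
Start: joints at [-1.333, 0.527, 1.433, -0, 1.181, -0.178], TCP at [0.253, -0.571, 0.204] pointing down, gripper open.
Joint ranges: [-3.08, 3.08], [-0.75, 2.2], [0.22, 2.44], [-1.43, 4.57], [0, 2.65], [-2.85, 2.85]. Speed limits (rad/s): [2.79, 2.79, 3.14, 3.14, 3.14, 3.14].

### API

Orientations are given as a unit quaternion [x, y, z, w].
In Python, from rig import monitor, cams, workorder, robot gives the robot as it stands.
- The arm moves only by the tool send_rows, never from a script. Its argument "moves" is one flat list of numbers, 7 for each row, row after row: the opening, from 0 (shut) to 1 (fully open), then the shift along the world's x, y, z in cm, then the turn, a rotation vector about the world's x, y, z in rad. A call has 1 to 5 rows; each row is the pose to reach, as a shift and turn from the pose commanded when the call began; what a row does not reach only later rows make up. A row lasts 1/12 s, in which the tool goes at most 41.7 mm and 7.16 degrees, less where a joint would pass 70% of its speed; a pose out of reach is approached as far as the arm can. A call with a gripper value outside its range is refused whole. The fingers move at their own pace and stop on an object; "grip_force" is the grip in N (left out, the last holds). Time passes only in rows, so rows that repeat a pose let the fingers close. It gives the time, the measured TCP pose, the force, the opening and the grip force at its end, in the units of the state.
- monitor.get_obs(): the state, without advancing time (a new reading comes with each control period).
- cams.camera(name): name is "scene" or "top" or "wrist"; returns a dict with "pixels" (480x640x3 uint8, blue, green, red), "range_z" (480x640 float32, m along the optical axis (not along the pixel's ray), 0 where there is no reading), "fovy" (degrees; the focal length in pixels is half the picture's height over the tangent of half this angle, whatever the lens; pixels are square), "cx", "cy" (the principal point, pixels), "rvec" (rotation vector, rad) and "tvec" (3), from world to camera coordinates, as OpenCV has them; the wrist camera has in their place "hand_eye" (4x4, takes a point from camera to tool coordinates, whose origin is the TCP and whose axes are the flange's). Camera axes: x right, y down, z forward; pixel columns grow to the right and rows downward; lengths in m; the calibration is good to about 2 mm. A picture is of the moment at which its call begins: read the wrist's pose just before it.
- workorder.hand_in(): hands the job in; it is judged then, once.
The state is a dict: "time": time; "q": joint angles; "joint_velocities": joint speeds; "joint_torque": joint torques, N m; "position": TCP position; "tool_rot": TCP orientation; "ft_force": force on the tool from outside, world axes, zero at the start; "moment": the same for the moment, N m; "grip_width": finger opening in m; "grip_force": force on a finger pad.
Only numpy, scipy, OpenCV 4.12 (cv2) and the standard library are available. Lean on these libraries where they do the work, as an engineer would, in place of code of your own. Each camera call takes 0.05 s, during which the arm holds its last target. There are 200 camera calls.

### The job

One corner of the lens-vise plate rocks. Press down on the plate's corner pads until you find the corner that gives, then press the bent-up brass shim tongue beside that corner down flat, leaving the other three tongues standing as they are. Only touch and press: nothing is to be picked up, and the ring, quartz block and other things lying about stay where they are.

Things in the scene. Friction and masses are not known exactly. Their poses are not given: they have to be found in the camera images.
- sole: Dark cast sole of the jig, screwed to the bench, 190 (x) x 310 (y) x 20 mm; origin at the centre of its underside on the bench, z up, x roughly away from the robot. Along its own axes the corner pads lie at x = -60 or +60, y = +80 or -80 mm, and the tongue points 48 mm farther out in y.
- plate: Aluminium top plate 160 (x) x 194 (y) x 8 mm on a centre pivot over the sole; level, its top is 35 mm above the bench; origin at the pivot, 24 mm above the bench. A cast-iron lens vise (36 x 72 mm, top 64 mm above the bench) is bolted to its middle. Nothing at rest shows which corner rocks; it may be any of the four.
- corner_1 (a point): Centre of the top of the round pad (26 mm across) at the plate corner nearer the robot, left; 37 mm above the bench at rest. Pressed from above, a firm corner stays within about 2 mm at up to 20 N; the rocking one gives against a light spring, about 5 mm at 4 N, to a stop 7 mm down at about 5 to 6 N, and springs back when released.
- corner_2 (a point): Centre of the top of the round pad (26 mm across) at the plate corner nearer the robot, right; 37 mm above the bench at rest. Pressed from above, a firm corner stays within about 2 mm at up to 20 N; the rocking one gives against a light spring, about 5 mm at 4 N, to a stop 7 mm down at about 5 to 6 N, and springs back when released.
- corner_3 (a point): Centre of the top of the round pad (26 mm across) at the plate corner farther from the robot, left; 37 mm above the bench at rest. Pressed from above, a firm corner stays within about 2 mm at up to 20 N; the rocking one gives against a light spring, about 5 mm at 4 N, to a stop 7 mm down at about 5 to 6 N, and springs back when released.
- corner_4 (a point): Centre of the top of the round pad (26 mm across) at the plate corner farther from the robot, right; 37 mm above the bench at rest. Pressed from above, a firm corner stays within about 2 mm at up to 20 N; the rocking one gives against a light spring, about 5 mm at 4 N, to a stop 7 mm down at about 5 to 6 N, and springs back when released.
- shim_1 (a joint): Brass tongue beside corner_1: rad bent down; 0 = standing bent up (starts at 0 to 0.015), 0.26 = flat. A stiff hinge, about 3 to 4 N at the tongue point, more nearer the root; it stays where it is left. Only the tongue beside the rocking corner goes flat; one beside a firm corner stops at about 0.08 and stays spoiled there.
- tongue_1 (a point): Point to press on top of the brass tongue beside corner_1, 48 mm outward of that pad. Tongue 24 mm wide (x), 45 mm long, 2 mm thick; its root hinge is 30 mm inward of this point, 22 mm above the bench; the free end points outward and stands 12 mm above the root. This point is 31 mm above the bench at the start, 23 mm when flat (3 mm above the sole's top).
- shim_2 (a joint): Brass tongue beside corner_2: rad bent down; 0 = standing bent up (starts at 0 to 0.015), 0.26 = flat. A stiff hinge, about 3 to 4 N at the tongue point, more nearer the root; it stays where it is left. Only the tongue beside the rocking corner goes flat; one beside a firm corner stops at about 0.08 and stays spoiled there.
- tongue_2 (a point): Point to press on top of the brass tongue beside corner_2, 48 mm outward of that pad. Tongue 24 mm wide (x), 45 mm long, 2 mm thick; its root hinge is 30 mm inward of this point, 22 mm above the bench; the free end points outward and stands 12 mm above the root. This point is 31 mm above the bench at the start, 23 mm when flat (3 mm above the sole's top).
- shim_3 (a joint): Brass tongue beside corner_3: rad bent down; 0 = standing bent up (starts at 0 to 0.015), 0.26 = flat. A stiff hinge, about 3 to 4 N at the tongue point, more nearer the root; it stays where it is left. Only the tongue beside the rocking corner goes flat; one beside a firm corner stops at about 0.08 and stays spoiled there.
- tongue_3 (a point): Point to press on top of the brass tongue beside corner_3, 48 mm outward of that pad. Tongue 24 mm wide (x), 45 mm long, 2 mm thick; its root hinge is 30 mm inward of this point, 22 mm above the bench; the free end points outward and stands 12 mm above the root. This point is 31 mm above the bench at the start, 23 mm when flat (3 mm above the sole's top).
- shim_4 (a joint): Brass tongue beside corner_4: rad bent down; 0 = standing bent up (starts at 0 to 0.015), 0.26 = flat. A stiff hinge, about 3 to 4 N at the tongue point, more nearer the root; it stays where it is left. Only the tongue beside the rocking corner goes flat; one beside a firm corner stops at about 0.08 and stays spoiled there.
- tongue_4 (a point): Point to press on top of the brass tongue beside corner_4, 48 mm outward of that pad. Tongue 24 mm wide (x), 45 mm long, 2 mm thick; its root hinge is 30 mm inward of this point, 22 mm above the bench; the free end points outward and stands 12 mm above the root. This point is 31 mm above the bench at the start, 23 mm when flat (3 mm above the sole's top).
- adapter_ring: Bystander: knurled aluminium adapter ring, 42 mm across, 12 mm high, loose on the plate between the two right-hand corners; origin at the centre of its underside.
- quartz_block: Bystander: smoky quartz test block 24 x 24 x 30 mm, loose on the sole between the two left-hand tongues; origin at the centre of its underside.
- monocular: Bystander: brass monocular tube, 132 mm long, 49 mm high on its wooden saddles, right of the jig; origin under its middle on the bench.
- screwdriver: Bystander: screwdriver 150 mm long lying on the bench, left and near the robot; origin under its middle.
- cement_jar: Bystander: closed jar 44 mm across, 55 mm high, left of the jig; origin at the centre of its underside.
- dust_brush: Bystander: brush 150 mm long lying on the bench, right and near the robot; origin under its middle.

How it is judged:
On the way, in this order (a step that is already met when the one before it is completed fails the run):
1. the rocking corner is pressed down (its pad dips by more than 3.5 mm) and so found (height (world z) of any of corner_1, corner_2, corner_3, corner_4 below 0.0335 m), for 0.1 s.
2. the tongue beside it is pressed flat (value of joint any of shim_1, shim_2, shim_3, shim_4 above 0.21 rad), for 0.1 s.
At the end, for the whole second after the job is handed in: The tongue beside the rocking corner is flat (bent more than 0.21 of 0.26 rad; a tongue beside a firm corner cannot get there), the other three still stand (less than 0.05 rad), and the plate is released and back level (every corner pad above 35 mm) (((value of joint shim_1 above 0.21 rad and value of joint each of shim_2, shim_3, shim_4 below 0.05 rad) or (value of joint shim_2 above 0.21 rad and value of joint each of shim_1, shim_3, shim_4 below 0.05 rad) or (value of joint shim_3 above 0.21 rad and value of joint each of shim_1, shim_2, shim_4 below 0.05 rad) or (value of joint shim_4 above 0.21 rad and value of joint each of shim_1, shim_2, shim_3 below 0.05 rad)) and height (world z) of each of corner_1, corner_2, corner_3, corner_4 above 0.035 m); the robot touches nothing.
It fails at once if a bystander (ring, quartz block, monocular, screwdriver, jar or brush) is lifted, carried or pushed more than 20 mm (distance of any of adapter_ring, quartz_block, monocular, screwdriver, cement_jar, dust_brush from where it was at the start of the episode above 0.02 m).
It also fails if it takes over 45 s, if anything falls off the work surface, if the arm or the gripper's body presses on something with over 40 N, if the wrist force passes 120 N, or if a joint passes its speed limit or range.

## Working session

There is one attempt and no reset: what is moved stays moved. The work goes in short steps, Python scripts to look and compute and a tool call to move; the robot and the scene stay as the last step left them, time stands still between calls to the robot, and variables do not carry over. Pictures are saved under pics/ and viewed, at most 10 in all, crops included, and the job is handed in when it is done.

Besides the shell and the picture viewer there is one more tool, called after "Request:" in YAML: its name, and indented under it one key for each argument. send_rows: Moves the arm, as the interface text tells. Its arguments: {"type":"object","properties":{"moves":{"type":"array","items":{"type":"number"}},"grip_force":{"type":"number"}},"required":["moves"]}

```bash
mkdir -p pics; cat > h.py <<'E'
import numpy as np, cv2
from rig import monitor, cams, workorder, robot
def cloud(c):
    f=240/np.tan(np.radians(c["fovy"])/2); v,u=np.mgrid[:480,:640]; z=c["range_z"]
    P=np.stack([(u-c["cx"])/f*z,(v-c["cy"])/f*z,z],-1)
    R=cv2.Rodrigues(np.array(c["rvec"],float))[0]
    W=(P-np.array(c["tvec"]).reshape(3))@R
    W[z==0]=np.nan
    return W
E
python3 - <<'E'
from h import *
o=monitor.get_obs(); print(o["time"],o["position"],o["tool_rot"],o["ft_force"],robot.finger_overhang)
c=cams.camera("top"); cv2.imwrite("pics/top.png",c["pixels"]); W=cloud(c); np.savez("top.npz",W=W,px=c["pixels"])
print(c["rvec"],c["tvec"],c["fovy"])
E
```

```text
0.0 [ 0.25284086 -0.57073099  0.20306302] [ 9.78365051e-01  2.06883187e-01 -5.01145890e-05 -1.08239078e-03] [ 0.8241965   0.32870945 -0.38177074] 0.014
[ 2.17207881 -2.14012469  0.11963721] [-0.00982382  0.47833061  1.2102449 ] 51.752163321407934
```

View pics/top.png

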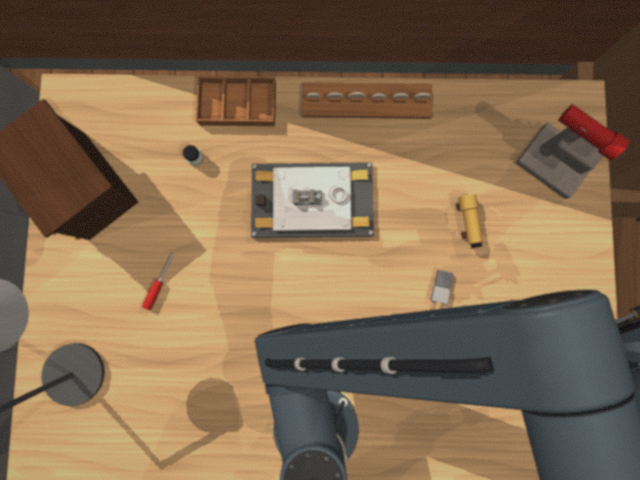

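The jig is at about (312,200), with brass tongues at (264,175), (262,222), (360,175) and (360,222). I'll fit the sole, plate and tongues next.

```bash
python3 - <<'E'
from h import *
d=np.load("top.npz"); W,px=d["W"],d["px"]; hsv=cv2.cvtColor(px,cv2.COLOR_BGR2HSV)
roi=np.zeros((480,640),bool); roi[155:245,240:385]=1
br=(roi&(hsv[...,1]>130)&(hsv[...,2]>110)&(W[...,2]>.012)).astype(np.uint8)
n,l,s,ce=cv2.connectedComponentsWithStats(br)
for i in range(1,n):
    if s[i,4]>20:
        p=W[l==i]; print("br",ce[i],s[i,4],np.round(np.nanmean(p,0),4),np.round(np.nanmin(p,0),3),np.round(np.nanmax(p,0),3))
for nm,lo,hi in(("sole+",.012,.07),("plate",.031,.041)):
    m=roi&(W[...,2]>lo)&(W[...,2]<hi)
    if nm=="plate": m&=(hsv[...,1]<70)&(hsv[...,2]>120)
    l,=[cv2.morphologyEx(m.astype(np.uint8),cv2.MORPH_OPEN,np.ones((3,3)))]
    p=W[l>0][:,:2]; print(nm,len(p),cv2.minAreaRect((p*1000).astype(np.float32)),np.median(W[l>0][:,2]))
cv2.imwrite("pics/crop.png",cv2.resize(px[150:250,240:385],None,fx=5.5,fy=5.5,interpolation=cv2.INTER_CUBIC))
E
```

```text
br [263.53191489 175.68085106] 141 [0.6193 0.1423 0.0294] [0.607 0.123 0.019] [0.631 0.162 0.039]
br [359.23913043 174.62318841] 138 [ 0.6253 -0.1004  0.0295] [ 0.614 -0.12   0.018] [ 0.637 -0.082  0.039]
br [360.10191083 221.69426752] 157 [ 0.505  -0.1033  0.0289] [ 0.494 -0.123  0.017] [ 0.517 -0.083  0.039]
br [263.52941176 222.47058824] 153 [0.4996 0.139  0.0286] [0.488 0.12  0.018] [0.512 0.157 0.04 ]
sole+ 8949 ((563.7008056640625, 20.035934448242188), (191.19107055664062, 310.29010009765625), 1.4098531007766724) 0.03288729030194252
plate 3880 ((563.202392578125, 20.004364013671875), (159.28033447265625, 194.35269165039062), 0.9242334365844727) 0.035592781891967656
```

View pics/crop.png

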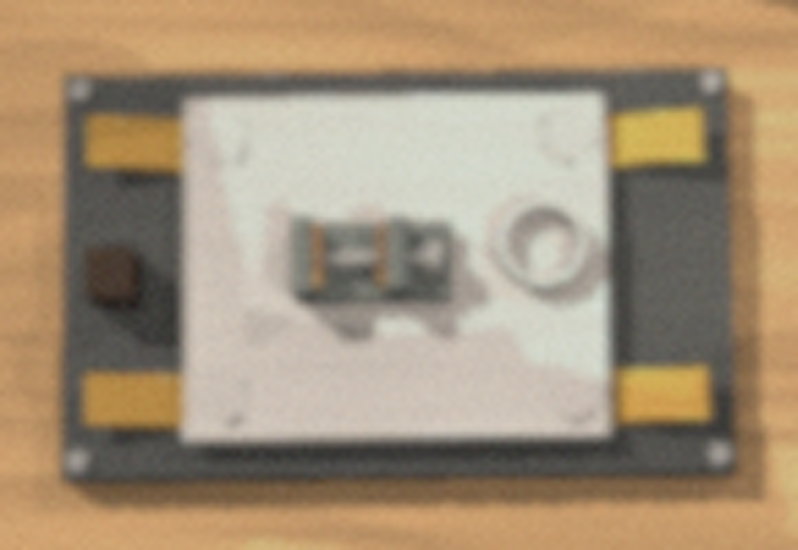

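The sole centre is at (0.5635, 0.020) with yaw of about 0.0245 rad, and its size matches the given 190 x 310 mm. The tongue centroids agree with this. That gives:

| Corner | x, y (m) |
|---|---|
| 1 | 0.5015, 0.0985 |
| 2 | 0.5055, -0.0615 |
| 3 | 0.6215, 0.1015 |
| 4 | 0.6255, -0.0585 |

I'll move to corner 2 with the gripper closed.

Request:
send_rows:
  moves: [0, 8.4, 17, -2, 0, 0, -0.41, 0, 8.4, 17, -2, 0, 0, -0.41, 0, 8.4, 17, -2, 0, 0, -0.41, 0, 8.4, 17, -2, 0, 0, -0.41, 0, 8.4, 17, -2, 0, 0, -0.41]
  grip_force: 20

```text
time: 0.47
position: [0.3373, -0.3961, 0.1829]
tool_rot: [1.0, 0.003, -0.001, -0.003]
ft_force: [-0.6, -0.8, -0.3]
grip_width: 0.0617
grip_force: 0.0
```

Request:
send_rows:
  moves: [0, 8.4, 17, -3, 0, 0, 0, 0, 8.4, 17, -3, 0, 0, 0, 0, 8.4, 17, -3, 0, 0, 0, 0, 8.4, 17, -3, 0, 0, 0, 0, 8.4, 17, -3, 0, 0, 0]

```text
time: 0.88
position: [0.4208, -0.2271, 0.153]
tool_rot: [1.0, 0.004, -0.001, -0.002]
ft_force: [0.3, -0.3, -0.9]
grip_width: 0.0284
grip_force: 0.0
```

Request:
send_rows:
  moves: [0, 8.4, 16.9, -5, 0, 0, 0, 0, 8.4, 16.9, -5, 0, 0, 0, 0, 8.4, 16.9, -5, 0, 0, 0, 0, 8.4, 16.9, -5, 0, 0, 0, 0, 8.4, 16.9, -5, 0, 0, 0]

```text
time: 1.3
position: [0.5051, -0.0592, 0.1028]
tool_rot: [1.0, 0.004, -0.001, -0.001]
ft_force: [-0.1, 0.3, -0.8]
grip_width: 0.0012
grip_force: 0.0
```

Request:
send_rows:
  moves: [0, 0, -0.2, -3, 0, 0, 0, 0, 0, -0.2, -4.5, 0, 0, 0, 0, 0, -0.2, -4.8, 0, 0, 0, 0, 0, -0.2, -4.8, 0, 0, 0]

```text
time: 1.63
position: [0.5038, -0.0639, 0.0548]
tool_rot: [1.0, 0.004, -0.002, -0.001]
ft_force: [-0.5, 0.0, -0.4]
grip_width: 0.0006
grip_force: 0.0
```

Request:
send_rows:
  moves: [0, 0, 0, -0.2, 0, 0, 0, 0, 0, 0, -0.4, 0, 0, 0, 0, 0, 0, -0.6, 0, 0, 0, 0, 0, 0, -0.6, 0, 0, 0]

```text
time: 1.97
position: [0.5053, -0.0649, 0.0505]
tool_rot: [1.0, 0.003, 0.0, 0.0]
ft_force: [0.2, 0.5, -0.3]
grip_width: 0.0002
grip_force: 0.0
```

Request:
send_rows:
  moves: [0, 0, 0.2, -0.2, 0, 0, 0, 0, 0, 0.2, -0.3, 0, 0, 0, 0, 0, 0.2, -0.3, 0, 0, 0]

```text
time: 2.22
position: [0.5049, -0.0624, 0.0471]
tool_rot: [1.0, 0.003, -0.0, -0.0]
ft_force: [-0.4, 0.1, 0.2]
grip_width: 0.0005
grip_force: 0.0
```

Request:
send_rows:
  moves: [0, 0, 0, -0.1, 0, 0, 0, 0, 0, 0, -0.2, 0, 0, 0, 0, 0, 0, -0.2, 0, 0, 0]

```text
time: 2.47
position: [0.505, -0.0624, 0.0449]
tool_rot: [1.0, 0.003, -0.0, -0.0]
ft_force: [0.4, 0.8, -0.0]
grip_width: 0.0004
grip_force: 0.0
```

```bash
python3 - <<'E'
from h import *
c=cams.camera("scene"); cv2.imwrite("pics/s1.png",c["pixels"]); W=cloud(c); np.savez("s.npz",W=W,px=c["pixels"])
o=monitor.get_obs(); print(o["position"],o["ft_force"])
E
```

```text
[ 0.50496631 -0.06241315  0.04492744] [ 0.15050475 -0.76456358  0.24235407]
```

View pics/s1.png

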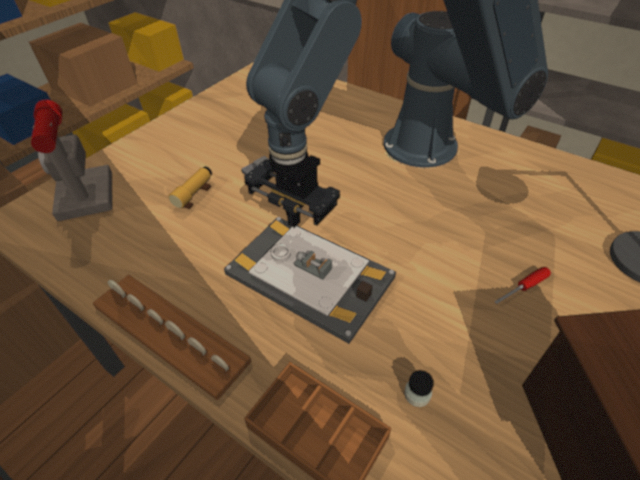

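```bash
python3 - <<'E'
from h import *
d=np.load("s.npz"); W,px=d["W"],d["px"]
cv2.imwrite("pics/s1c.png",cv2.resize(px[170:310,220:400],None,fx=4.2,fy=4.2,interpolation=cv2.INTER_CUBIC))
for v in range(204,232,3): print(v,[tuple(np.round(W[v,u]*1000).astype(int)) for u in (287,291,295,299)])
E
```

```text
204 [(np.int64(543), np.int64(-43), np.int64(158)), (np.int64(538), np.int64(-37), np.int64(157)), (np.int64(535), np.int64(-30), np.int64(158)), (np.int64(523), np.int64(-30), np.int64(150))]
207 [(np.int64(541), np.int64(-46), np.int64(147)), (np.int64(542), np.int64(-35), np.int64(153)), (np.int64(536), np.int64(-30), np.int64(152)), (np.int64(531), np.int64(-24), np.int64(151))]
210 [(np.int64(542), np.int64(-46), np.int64(140)), (np.int64(542), np.int64(-35), np.int64(146)), (np.int64(538), np.int64(-28), np.int64(146)), (np.int64(537), np.int64(-19), np.int64(150))]
213 [(np.int64(514), np.int64(-71), np.int64(97)), (np.int64(514), np.int64(-60), np.int64(103)), (np.int64(516), np.int64(-48), np.int64(110)), (np.int64(499), np.int64(-51), np.int64(96))]
216 [(np.int64(515), np.int64(-71), np.int64(89)), (np.int64(513), np.int64(-62), np.int64(92)), (np.int64(512), np.int64(-52), np.int64(96)), (np.int64(497), np.int64(-53), np.int64(84))]
219 [(np.int64(453), np.int64(-127), np.int64(0)), (np.int64(512), np.int64(-64), np.int64(81)), (np.int64(510), np.int64(-54), np.int64(85))
[... 217 characters left out ...]
-54), np.int64(66))]
225 [(np.int64(485), np.int64(-101), np.int64(20)), (np.int64(514), np.int64(-64), np.int64(65)), (np.int64(512), np.int64(-54), np.int64(69)), (np.int64(452), np.int64(-92), np.int64(-1))]
228 [(np.int64(497), np.int64(-91), np.int64(26)), (np.int64(497), np.int64(-79), np.int64(34)), (np.int64(496), np.int64(-68), np.int64(39)), (np.int64(488), np.int64(-63), np.int64(35))]
231 [(np.int64(503), np.int64(-86), np.int64(24)), (np.int64(506), np.int64(-72), np.int64(36)), (np.int64(-9223372036854775808), np.int64(-9223372036854775808), np.int64(-9223372036854775808)), (np.int64(497), np.int64(-56), np.int64(37))]<stdin>:4: RuntimeWarning: invalid value encountered in cast
```

View pics/s1c.png

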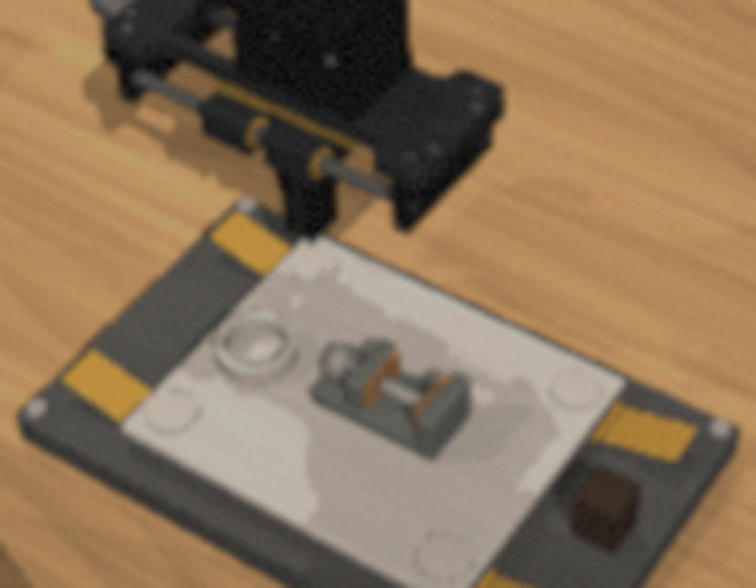

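The camera shows the fingertips at about z = 0.062, while the state implies 0.031. I'll cross-check with the wrist and top depth.

```bash
python3 - <<'E'
from h import *
from scipy.spatial.transform import Rotation as R
o=monitor.get_obs(); print(o["time"],o["q"],o["position"],o["tool_rot"],o["grip_width"],o["ft_force"],o["moment"],o["joint_torque"])
c=cams.camera("wrist"); H=np.array(c["hand_eye"]); print(np.round(H,4))
f=240/np.tan(np.radians(c["fovy"])/2); v,u=np.mgrid[:480,:640]; z=c["range_z"]
P=np.stack([(u-c["cx"])/f*z,(v-c["cy"])/f*z,z],-1)@H[:3,:3].T+H[:3,3]
W=P@R.from_quat(o["tool_rot"]).as_matrix().T+o["position"]; W[z==0]=np.nan
h,e=np.histogram(W[...,2][np.isfinite(W[...,2])],bins=np.arange(-.06,.12,.004))
for a,b in zip(h,e):
    if a>2000: print(round(b,3),a)
cv2.imwrite("pics/w1.png",c["pixels"]); np.savez("w.npz",W=W,px=c["pixels"])
E
```

```text
2.5167 [-3.42895160e-01  6.32089069e-01  1.85157162e+00 -1.24775846e-05
  6.58208854e-01  1.22105169e+00] [ 0.50496631 -0.06241315  0.04492744] [ 9.99994109e-01  3.42966990e-03 -1.31519983e-04 -4.34043477e-05] 0.0005693672448349313 [ 0.15050475 -0.76456358  0.24235407] [-0.00452172 -0.0152884  -0.0307144 ] [-3.66823864e-03 -3.92055845e+01 -8.35865647e+00  3.66880477e-02
 -6.40552305e-02  6.03926040e-06]
[[ 1.500e-03 -9.674e-01 -2.531e-01  6.860e-02]
 [ 1.000e+00  1.400e-03  6.000e-04  8.000e-04]
 [-3.000e-04 -2.531e-01  9.674e-01 -1.806e-01]
 [ 0.000e+00  0.000e+00  0.000e+00  1.000e+00]]
-0.004 37195
0.0 30840
0.016 11456
0.02 9222
0.024 2573
0.028 2338
0.032 74515
0.036 7790
0.044 5753
0.06 3684
```

View pics/w1.png

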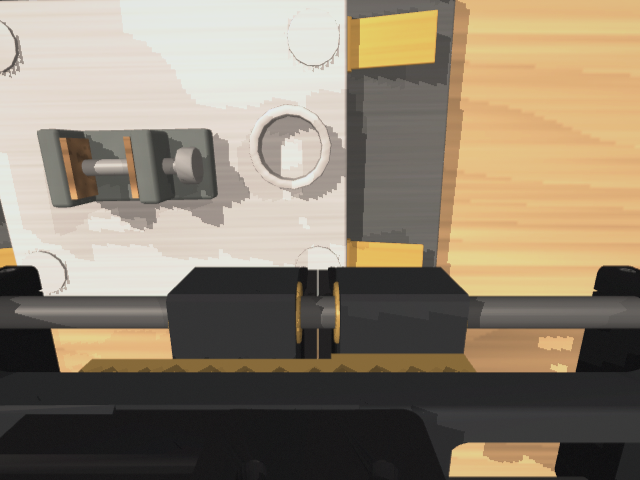

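```bash
python3 - <<'E'
from h import *
d=np.load("w.npz"); W=d["W"]
for u in (210,260,312,318,370,430):
    print(u,[(v,np.round(W[v,u]*1000).tolist()) for v in (255,262,270,280,300,330,350)])
d=np.load("s.npz"); W=d["W"]
for v in range(220,240,2): print(v,[np.round(W[v,u]*1000).tolist() for u in (291,293,295)])
E
```

```text
210 [(255, [512.0, -1.0, 35.0]), (262, [508.0, -1.0, 35.0]), (270, [542.0, -35.0, 140.0]), (280, [542.0, -37.0, 148.0]), (300, [542.0, -40.0, 158.0]), (330, [535.0, -40.0, 158.0]), (350, [529.0, -39.0, 157.0])]
260 [(255, [512.0, -30.0, 35.0]), (262, [508.0, -30.0, 36.0]), (270, [542.0, -48.0, 141.0]), (280, [543.0, -49.0, 148.0]), (300, [541.0, -51.0, 157.0]), (330, [535.0, -51.0, 158.0]), (350, [529.0, -50.0, 156.0])]
312 [(255, [513.0, -60.0, 36.0]), (262, [509.0, -60.0, 37.0]), (270, [514.0, -61.0, 64.0]), (280, [514.0, -61.0, 77.0]), (300, [537.0, -62.0, 148.0]), (330, [509.0, -61.0, 112.0]), (350, [500.0, -61.0, 112.0])]
318 [(255, [514.0, -64.0, 38.0]), (262, [509.0, -64.0, 37.0]), (270, [nan, nan, nan]), (280, [515.0, -64.0, 78.0]), (300, [538.0, -63.0, 149.0]), (330, [445.0, -64.0, 1.0]), (350, [428.0, -65.0, -0.0])]
370 [(255, [510.0, -95.0, 25.0]), (262, [506.0, -95.0, 27.0]), (270, [543.0, -77.0, 142.0]), (280, [543.0, -76.0, 149.0]), (300, [542.0, -74.0, 157.0]), (330, [535.0, -75.0, 157.0]), (350, [529.0, -75.0, 157.0])]
430 [(255, [508.0, -134.0, 19.0]), (262, [504.0, 
[... 175 characters left out ...]
.0, -62.0, 80.0], [515.0, -56.0, 85.0], [512.0, -53.0, 84.0]]
222 [[513.0, -63.0, 74.0], [513.0, -58.0, 77.0], [512.0, -53.0, 79.0]]
224 [[512.0, -65.0, 66.0], [514.0, -57.0, 72.0], [512.0, -53.0, 72.0]]
226 [[482.0, -91.0, 20.0], [515.0, -57.0, 67.0], [511.0, -54.0, 65.0]]
228 [[497.0, -79.0, 34.0], [498.0, -72.0, 38.0], [496.0, -68.0, 39.0]]
230 [[504.0, -73.0, 36.0], [504.0, -67.0, 39.0], [499.0, -66.0, 35.0]]
232 [[510.0, -68.0, 37.0], [508.0, -64.0, 38.0], [504.0, -62.0, 36.0]]
234 [[515.0, -65.0, 37.0], [512.0, -61.0, 37.0], [510.0, -57.0, 38.0]]
236 [[517.0, -63.0, 34.0], [518.0, -57.0, 38.0], [515.0, -54.0, 37.0]]
238 [[522.0, -60.0, 33.0], [521.0, -55.0, 35.0], [519.0, -51.0, 37.0]]
```

Both views agree: the real fingertips sit about 18 mm behind the reported TCP, not 14 mm ahead of it. That fits the absence of any contact force. Contact with the pad should therefore come at TCP z of about 0.019, so I'll descend by force.

Request:
send_rows:
  moves: [0, 0, 0, -1.2, 0, 0, 0, 0, 0, 0, -1.9, 0, 0, 0, 0, 0, 0, -2.2, 0, 0, 0, 0, 0, 0, -2.2, 0, 0, 0]

```text
time: 2.9
position: [0.5044, -0.0622, 0.0222]
tool_rot: [1.0, 0.003, -0.001, -0.0]
ft_force: [-0.0, -0.1, -0.1]
grip_width: 0.0004
grip_force: 0.0
```

Request:
send_rows:
  moves: [0, 0, 0, -0.2, 0, 0, 0, 0, 0, 0, -0.3, 0, 0, 0, 0, 0, 0, -0.3, 0, 0, 0]

```text
time: 3.15
position: [0.5051, -0.0625, 0.0201]
tool_rot: [1.0, 0.003, 0.0, 0.0]
ft_force: [0.4, -0.6, 0.3]
grip_width: 0.0004
grip_force: 0.0
```

Request:
send_rows:
  moves: [0, 0, 0, -0.1, 0, 0, 0, 0, 0, 0, -0.2, 0, 0, 0, 0, 0, 0, -0.2, 0, 0, 0]

```text
time: 3.4
position: [0.5053, -0.0626, 0.0186]
tool_rot: [1.0, 0.003, 0.0, 0.0]
ft_force: [-0.2, 0.3, 4.1]
grip_width: 0.0006
grip_force: 1.7
```

Request:
send_rows:
  moves: [0, 0, 0, -0.1, 0, 0, 0, 0, 0, 0, -0.2, 0, 0, 0, 0, 0, 0, -0.2, 0, 0, 0]

```text
time: 3.65
position: [0.5054, -0.0626, 0.0184]
tool_rot: [1.0, 0.004, 0.001, 0.0]
ft_force: [-3.2, 0.3, 19.1]
grip_width: 0.0004
grip_force: 9.6
```

Corner 2 is firm: contact at TCP z = 0.0187 and 19 N without giving. Next is corner 4.

Request:
send_rows:
  moves: [0, 0, 0, 2, 0, 0, 0, 0, 3, 0.1, 3.5, 0, 0, 0, 0, 7, 0.2, 3.5, 0, 0, 0, 0, 11, 0.3, 3.5, 0, 0, 0, 0, 12, 0.3, 3.5, 0, 0, 0]

```text
time: 4.07
position: [0.6333, -0.0605, 0.053]
tool_rot: [1.0, 0.004, 0.006, 0.001]
ft_force: [1.6, -0.1, 0.6]
grip_width: 0.0005
grip_force: 0.0
```

Request:
send_rows:
  moves: [0, 0, 0, -2, 0, 0, 0, 0, 0, 0, -3, 0, 0, 0, 0, 0, 0, -3.3, 0, 0, 0, 0, 0, 0, -3.4, 0, 0, 0, 0, 0, 0, -3.4, 0, 0, 0]

```text
time: 4.48
position: [0.625, -0.0592, 0.0186]
tool_rot: [1.0, 0.003, 0.0, -0.0]
ft_force: [-1.1, 1.1, 8.8]
grip_width: 0.0004
grip_force: 4.8
```

Corner 4 is firm too: 8.8 N with no give. On to corner 3.

Request:
send_rows:
  moves: [0, 0, 0, 2, 0, 0, 0, 0, 0, 4, 3.4, 0, 0, 0, 0, -0.2, 8, 3.4, 0, 0, 0, 0, -0.4, 12, 3.4, 0, 0, 0, 0, -0.4, 16, 3.4, 0, 0, 0]

```text
time: 4.9
position: [0.619, 0.1016, 0.0509]
tool_rot: [1.0, 0.003, -0.001, -0.0]
ft_force: [-0.2, 0.4, -0.6]
grip_width: 0.0005
grip_force: 0.0
```

Request:
send_rows:
  moves: [0, 0, 0, -1, 0, 0, 0, 0, 0, 0, -2.8, 0, 0, 0, 0, 0, 0, -3.2, 0, 0, 0, 0, 0, 0, -3.4, 0, 0, 0, 0, 0, 0, -3.4, 0, 0, 0]

```text
time: 5.32
position: [0.6197, 0.0999, 0.0164]
tool_rot: [1.0, 0.003, -0.002, -0.0]
ft_force: [-0.8, 0.2, 2.3]
grip_width: 0.0005
grip_force: 0.7
```

Corner 3 gives: z = 0.0164 at 2.3 N. I'll press 4 mm further so it counts as found.

Request:
send_rows:
  moves: [0, 0.1, 0, -0.2, 0, 0, 0, 0, 0.1, 0, -0.3, 0, 0, 0, 0, 0.1, 0, -0.35, 0, 0, 0, 0, 0.1, 0, -0.35, 0, 0, 0, 0, 0.1, 0, -0.35, 0, 0, 0]

```text
time: 5.73
position: [0.6221, 0.0998, 0.014]
tool_rot: [1.0, 0.003, 0.0, 0.0]
ft_force: [-1.7, -2.0, 3.5]
grip_width: 0.0005
grip_force: 1.6
```

Request:
send_rows:
  moves: [0, 0, 0, -0.1, 0, 0, 0, 0, 0, 0, -0.1, 0, 0, 0, 0, 0, 0, -0.1, 0, 0, 0]

```text
time: 5.98
position: [0.6223, 0.1001, 0.0128]
tool_rot: [1.0, 0.003, 0.0, 0.0]
ft_force: [-1.9, -2.3, 4.7]
grip_width: 0.0003
grip_force: 2.1
```

Request:
send_rows:
  moves: [0, 0, 0, 2.5, 0, 0, 0, 0, 0, 0, 4, 0, 0, 0, 0, -0.2, 3, 4, 0, 0, 0, 0, -0.2, 4.9, 4, 0, 0, 0, 0, -0.2, 4.9, 4, 0, 0, 0]

```text
time: 6.4
position: [0.6204, 0.1534, 0.0527]
tool_rot: [1.0, 0.005, 0.001, -0.001]
ft_force: [0.8, -0.1, 0.8]
grip_width: 0.0003
grip_force: 0.0
```

Request:
send_rows:
  moves: [0, 0, 0, -2, 0, 0, 0, 0, 0, 0, -3.3, 0, 0, 0, 0, 0, 0, -3.8, 0, 0, 0, 0, 0, 0, -4.1, 0, 0, 0, 0, 0, 0, -4.1, 0, 0, 0]

```text
time: 6.82
position: [0.6194, 0.1492, 0.0105]
tool_rot: [1.0, 0.003, -0.001, 0.0]
ft_force: [0.4, 1.0, 0.3]
grip_width: 0.0005
grip_force: 0.0
```

Request:
send_rows:
  moves: [0, 0, 0, -0.2, 0, 0, 0, 0, 0, 0, -0.4, 0, 0, 0, 0, 0, 0, -0.5, 0, 0, 0, 0, 0, 0, -0.5, 0, 0, 0]

```text
time: 7.15
position: [0.6204, 0.1495, 0.0069]
tool_rot: [1.0, 0.003, 0.0, -0.0]
ft_force: [0.7, -0.6, 1.6]
grip_width: 0.0004
grip_force: 0.7
```

Request:
send_rows:
  moves: [0, 0, 0, -0.1, 0, 0, 0, 0, 0, 0, -0.2, 0, 0, 0, 0, 0, 0, -0.3, 0, 0, 0, 0, 0, 0, -0.3, 0, 0, 0]

```text
time: 7.48
position: [0.6205, 0.1496, 0.0047]
tool_rot: [1.0, 0.003, 0.001, 0.0]
ft_force: [-1.8, 0.6, 8.1]
grip_width: 0.0005
grip_force: 3.9
```

Request:
send_rows:
  moves: [0, 0, 0, -0.1, 0, 0, 0, 0, 0, 0, -0.2, 0, 0, 0, 0, 0, 0, -0.2, 0, 0, 0]

```text
time: 7.73
position: [0.6206, 0.1496, 0.0045]
tool_rot: [1.0, 0.004, 0.001, 0.0]
ft_force: [-3.1, 0.3, 16.8]
grip_width: 0.0004
grip_force: 8.5
```

It stopped hard at exactly the flat height. I'll lift clear and verify.

Request:
send_rows:
  moves: [0, 0, 0, 3, 0, 0, 0, 0, 0, 0, 7, 0, 0, 0, 0, 0, 0, 11, 0, 0, 0, 0, 0, 0, 14, 0, 0, 0, 0, 0, 0, 14, 0, 0, 0]

```text
time: 8.15
position: [0.6252, 0.1499, 0.1489]
tool_rot: [1.0, 0.004, 0.007, -0.0]
ft_force: [0.5, 0.3, 0.1]
grip_width: 0.0007
grip_force: 0.0
```

Request:
send_rows:
  moves: [0, -4, -3, 1, 0, 0, 0, 0, -8, -3, 2, 0, 0, 0, 0, -12, -3, 3, 0, 0, 0, 0, -14, -3, 3, 0, 0, 0, 0, -14, -3, 3, 0, 0, 0]

```text
time: 8.57
position: [0.4719, 0.1196, 0.1709]
tool_rot: [1.0, 0.004, -0.005, 0.0]
ft_force: [0.5, -0.1, 0.4]
grip_width: 0.0007
grip_force: 0.0
```

```bash
python3 - <<'E'
from h import *
c=cams.camera("scene"); W=cloud(c); px=c["pixels"]; hsv=cv2.cvtColor(px,cv2.COLOR_BGR2HSV)
br=(hsv[...,1]>130)&(W[...,2]>.012)&(W[...,2]<.045)
for i,(x,y) in enumerate([(.5004,.1465),(.5066,-.1095),(.6204,.1495),(.6266,-.1065)],1):
    s=np.sign(y); m=br&(abs(W[...,0]-x)<.011)&(abs(W[...,1]-y)<.006); print("tongue",i,m.sum(),np.nanmedian(W[m][:,2]) if m.any() else None)
for i,(x,y) in enumerate([(.5015,.0985),(.5055,-.0615),(.6215,.1015),(.6255,-.0585)],1):
    m=np.hypot(W[...,0]-x,W[...,1]-y)<.01; m&=W[...,2]<.06; print("pad",i,m.sum(),np.nanmedian(W[m][:,2]) if m.any() else None)
cv2.imwrite("pics/s2.png",cv2.resize(px[170:350,200:420],None,fx=3.3,fy=3.3,interpolation=cv2.INTER_CUBIC))
o=monitor.get_obs(); print(o["time"],o["position"],o["ft_force"])
E
```

```text
tongue 1 49 0.030951783231208518
tongue 2 47 0.03033410528484247
tongue 3 64 0.023226177352882037
tongue 4 58 0.030878469563876472
pad 1 54 0.037208233974558684
pad 2 46 0.037377954915886635
pad 3 70 0.03726559701864385
pad 4 56 0.03710634573525167
8.6167 [0.4763691  0.11953494 0.17126934] [-0.68174052 -0.39020318 -0.34770223]
```

View pics/s2.png

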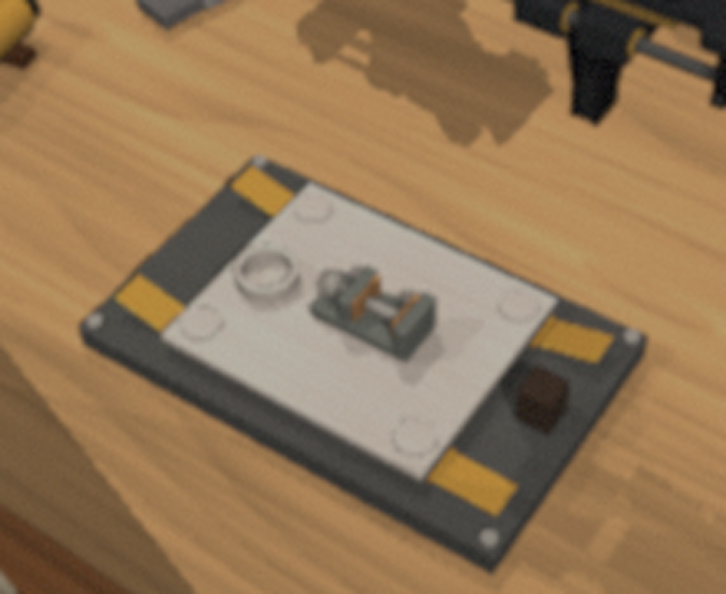

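The picture shows tongue 3, at crop position (470,480), lying flat at 23 mm. The other three tongues stand at about 31 mm and all four pads are level at 37 mm. The ring and quartz block are undisturbed, so I'm handing in.

```bash
python3 -c "
from rig import workorder; print(workorder.hand_in())"
```

```text
the job is handed in; nothing more can be done
None
```

Job handed in at about 8.6 s: corner 3 (far left) was the one that rocked, its tongue is pressed flat, the other three tongues still stand, the plate is back level, and the hand-in returned no verdict.

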